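# Lid the clean storage jars from the stack of lids

### The job

The storage jars are washed and dry, and their four wooden lids are stacked on the counter. Take the stack apart and put each lid on the jar it fits, plug down in the mouth so that it lies level on the rim, keeping every jar standing where it is. Leave the glass and the mixing bowl alone.

Things in the scene. Friction and masses are not known exactly. Their poses are not given: they have to be found in the camera images.
- jar_xl: The largest of four open, empty white stoneware jars, loose, 120 mm high: round body 96 mm across up to 84 mm, a shoulder, then a straight neck 62 mm across outside over the top 20 mm; mouth 55 mm wide, wall 3.5 mm. Origin: centre of its underside, z up along its axis. Its lid is lid_xl.
- jar_l: The second largest of four open, empty white stoneware jars, loose, 106 mm high: round body 82 mm across up to 70 mm, a shoulder, then a straight neck 52 mm across outside over the top 20 mm; mouth 45 mm wide, wall 3.5 mm. Origin: centre of its underside, z up along its axis. Its lid is lid_l.
- jar_m: The second smallest of four open, empty white stoneware jars, loose, 92 mm high: round body 68 mm across up to 56 mm, a shoulder, then a straight neck 42 mm across outside over the top 20 mm; mouth 35 mm wide, wall 3.5 mm. Origin: centre of its underside, z up along its axis. Its lid is lid_m.
- jar_s: The smallest of four open, empty white stoneware jars, loose, 78 mm high: round body 54 mm across up to 42 mm, a shoulder, then a straight neck 32 mm across outside over the top 20 mm; mouth 25 mm wide, wall 3.5 mm. Origin: centre of its underside, z up along its axis. Its lid is lid_s.
- lid_xl: The largest of four loose turned wooden lids: a flat-topped disc 68 mm in diameter and 10 mm thick, over a plug 48 mm in diameter and 10 mm deep that drops into the mouth of jar_xl with 3.5 mm to spare all round; the disc then lies on the rim and overhangs the neck by 3 mm. 20 mm high in all. Origin: centre of the plug's underside, z up (seated, it lies 110 mm above the jar's underside). Starts plug down on the counter, as the bottom of the stack, within a few mm of centred.
- lid_l: The second largest of four loose turned wooden lids: a flat-topped disc 58 mm in diameter and 10 mm thick, over a plug 38 mm in diameter and 10 mm deep that drops into the mouth of jar_l with 3.5 mm to spare all round; the disc then lies on the rim and overhangs the neck by 3 mm. 20 mm high in all. Origin: centre of the plug's underside, z up (seated, it lies 96 mm above the jar's underside). Starts plug down on top of lid_xl, within a few mm of centred.
- lid_m: The second smallest of four loose turned wooden lids: a flat-topped disc 48 mm in diameter and 10 mm thick, over a plug 28 mm in diameter and 10 mm deep that drops into the mouth of jar_m with 3.5 mm to spare all round; the disc then lies on the rim and overhangs the neck by 3 mm. 20 mm high in all. Origin: centre of the plug's underside, z up (seated, it lies 82 mm above the jar's underside). Starts plug down on top of lid_l, within a few mm of centred.
- lid_s: The smallest of four loose turned wooden lids: a flat-topped disc 38 mm in diameter and 10 mm thick, over a plug 18 mm in diameter and 10 mm deep that drops into the mouth of jar_s with 3.5 mm to spare all round; the disc then lies on the rim and overhangs the neck by 3 mm. 20 mm high in all. Origin: centre of the plug's underside, z up (seated, it lies 68 mm above the jar's underside). Starts plug down on top of lid_m, as the top of the stack, within a few mm of centred.
- bowl: Bystander: stainless mixing bowl, 160 mm across, 70 mm high, at the far right of the work. Origin: centre of its underside.
- tumbler: Bystander: plain drinking glass, 72 mm across, 100 mm high, at the far left of the work. Origin: centre of its underside.
There are look-alikes about, which are no part of the job. What is shaped like the lid_s but pink is not meant. Leave any purple look-alike of the lid_m alone.

How it is judged:
At the end, for the whole second after the job is handed in: Each of the four lids is on its own jar: plug in the mouth (centres within 8 mm), disc down on the rim (height within 3 mm of seated), level within 0.1 rad; every jar upright (within 0.1 rad) on the counter, within 40 mm of where it started; all lids and jars at rest (horizontal distance between lid_xl and jar_xl below 0.008 m and z of lid_xl in the frame of jar_xl between 0.107 and 0.113 m and angle between each of lid_xl, jar_xl, lid_l, jar_l, lid_m, jar_m, lid_s, jar_s's own z axis and vertical below 0.1 rad and height (world z) of each of jar_xl, jar_l, jar_m, jar_s below 0.005 m and distance of each of jar_xl, jar_l, jar_m, jar_s from where it was at the start of the episode below 0.04 m and linear speed of each of lid_xl, jar_xl, lid_l, jar_l, lid_m, jar_m, lid_s, jar_s below 0.02 m/s and horizontal distance between lid_l and jar_l below 0.008 m and z of lid_l in the frame of jar_l between 0.093 and 0.099 m and horizontal distance between lid_m and jar_m below 0.008 m and z of lid_m in the frame of jar_m between 0.079 and 0.085 m and horizontal distance between lid_s and jar_s below 0.008 m and z of lid_s in the frame of jar_s between 0.065 and 0.071 m); the robot touches nothing.
It fails at once if the mixing bowl was pushed more than 20 mm (distance of bowl from where it was at the start of the episode above 0.02 m).
It fails at once if the drinking glass was pushed more than 20 mm or knocked over (distance of tumbler from where it was at the start of the episode above 0.02 m or angle between tumbler's own z axis and vertical above 0.3 rad).
It also fails if it takes over 120 s, if anything falls off the work surface, if the arm or the gripper's body presses on something with over 40 N, if the wrist force passes 120 N, or if a joint passes its speed limit or range.

### The arm

A 7-joint arm with a two-finger parallel gripper is mounted at the origin on the work surface. World frame = base frame: x ahead of the robot, y to its left, z up, the work surface at z = 0. Lengths are in m, angles in rad, forces in N, time in s.
With the tool pointing down it reaches from about 0.35 to 0.9 m from the base axis. Payload 8.1 kg.
Tool frame: the origin (TCP) lies on the centre line of the jaws, within the pads' length; the fingertips stand 17 mm ahead of it and the grasp point (between the pads) lies 2 mm behind it; z points along the fingers, y is the direction in which the jaws open and shut (so a half turn about z gives the same grasp; the last joint's range is limited). The gripper opens to 92 mm and grips with 3 to 60 N. Pads are 19 mm wide; open, the fingers measure 130 mm over their backs; the gripper's body (75 mm by 190 mm) begins 47 mm behind the grasp point.
Start: joints at [0.999, 0.434, 0.025, 1.573, -0.012, 1.134, -0.075], TCP at [0.282, -0.558, 0.244] pointing down, gripper open.
Joint ranges: [-2.62, 2.62], [-0.44, 2.09], [-1.27, 1.32], [0.08, 2.57], [-1.32, 4.46], [0.12, 2], [-2.74, 2.74]. Speed limits (rad/s): [2.22, 2.22, 3.01, 3.01, 3.14, 3.14, 3.14].

### API

Orientations are given as a rotation vector (axis times angle).
In Python, from cell import arm, imaging, job gives the robot as it stands.
- The arm moves only by the tool jog_arm, never from a script. Its argument "moves" is a list of rows, each an object with "fingers": the closure, from -1 (fully open) to 1 (shut); "xyz": the shift along the tool's x, y, z in cm, a list of three; "angular": the turn, a rotation vector about the tool's x, y, z in rad, a list of three. In form: [{"fingers": fingers, "xyz": [dx, dy, dz], "angular": [ax, ay, az]}, ...]. A call has 1 to 12 rows; each row is the pose to reach, as a shift and turn from the pose commanded when the call began, along the tool's axes at that moment; what a row does not reach only later rows make up. A row lasts 1/8 s, in which the tool goes at most 62.5 mm and 10.7 degrees, less where a joint would pass 70% of its speed; a pose out of reach is approached as far as the arm can. A call with a gripper value outside its range is refused whole. The fingers move at their own pace and stop on an object; "grip_force" is the grip in N (left out, the last holds). Time passes only in rows, so rows that repeat a pose let the fingers close. It gives the time, the measured TCP pose, the force and the opening at its end, in the units of the state.
- arm.observe(): the state, without advancing time (a new reading comes with each control period).
- imaging.get_image(name): name is "side" or "top"; returns the picture (384x512x3 uint8, red, green, blue); there is no depth.
- imaging.camera_params(name): a dict with "fx", "fy", "cx", "cy" (pixels), "rvec" (rotation vector, rad) and "tvec" (3), from world to camera coordinates, as OpenCV has them. Camera axes: x right, y down, z forward; pixel columns grow to the right and rows downward; lengths in m; the calibration is good to about 2 mm. A picture is of the moment at which its call begins. camera_params takes no time and is no camera call.
- job.sign_off(): hands the job in, once; it reports no verdict.
The state is a dict: "clock": time; "joints": joint angles; "dq": joint speeds; "joint_efforts": joint torques, N m; "position": TCP position; "ee_rot": TCP orientation; "force": force on the tool from outside, world axes, zero at the start; "ft_torque": the same for the moment, N m; "width": opening from 0.0 (shut) to 1.0 (fully open).
Only numpy, scipy, OpenCV 4.12 (cv2) and the standard library are available. Lean on these libraries where they do the work, as an engineer would, in place of code of your own. Each camera call takes 0.05 s, during which the arm holds its last target. There are 200 camera calls.

## Working session

There is one attempt and no reset: what is moved stays moved. The work goes in short steps, Python scripts to look and compute and a tool call to move; the robot and the scene stay as the last step left them, time stands still between calls to the robot, and variables do not carry over. Pictures are saved under pics/ and viewed, about 12 in all and at most 16, crops included, and the job is handed in when it is done.

Besides the shell and the picture viewer there is one more tool, called after "Call:" by a JSON object that holds its "op" and its "data", one argument or row to a line. jog_arm: Moves the arm, as the interface text tells. Its arguments: {"type":"object","properties":{"moves":{"type":"array"},"grip_force":{"type":"number"}},"required":["moves"]}

```bash
ls; mkdir -p pics; python3 - <<'E'
from cell import arm, imaging, job
import cv2
print(arm.observe())
for n in("top","side"):
    print(n,imaging.camera_params(n)); cv2.imwrite(f"pics/{n}0.png",imaging.get_image(n)[:,:,::-1])
E
```

```text
pics
{'clock': 0.0, 'joints': array([ 0.9993715 ,  0.43523361,  0.02498394,  1.57408084, -0.01158109,
        1.133977  , -0.07509686]), 'dq': array([ 0.00129775,  0.00033941, -0.00078026,  0.0009439 ,  0.00196283,
        0.00020409, -0.00013037]), 'joint_efforts': array([ 2.91332990e-04, -6.67835069e+01,  9.85674933e-01, -3.14458787e+01,
       -6.04578923e-02,  4.27053741e-02,  1.60206027e-04]), 'position': array([ 0.28212775, -0.55717347,  0.24294476]), 'ee_rot': array([-3.05427275e+00, -7.29257565e-01,  8.12973347e-04]), 'force': array([-0.34925078,  0.48944904, -0.66503208]), 'ft_torque': array([0.01143917, 0.03339479, 0.04234641]), 'width': 0.9988389769133241}
top {'fx': 391.0827883338102, 'fy': 391.0827883338102, 'cx': 255.30753795468766, 'cy': 194.31699819493036, 'rvec': array([ 2.18805964, -2.21011685,  0.01741622]), 'tvec': array([0.02692622, 0.4976981 , 1.18976547])}
side {'fx': 481.4333817802291, 'fy': 481.4333817802291, 'cx': 264.30935484220174, 'cy': 198.91503086865583, 'rvec': array([ 1.01561971, -2.54392811,  0.92349056]), 'tvec': array([0.35509422, 0.30884082, 1.01586214])}
```

View pics/top0.png

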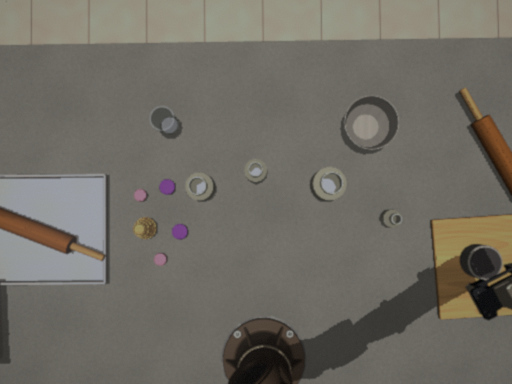

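View pics/side0.png

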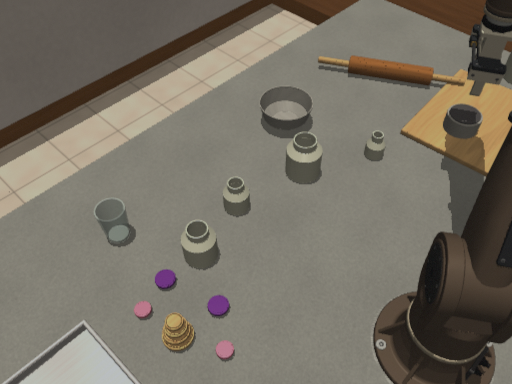

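The stack is at top (146,229) and side (177,332). Its look-alikes are pink at top (140,195) and (160,259), and purple at (167,187) and (180,231). I choose the wood-coloured stack and check it in a crop alongside the jars.

```bash
cat > h.py <<'E'
import numpy as np, cv2
from scipy.spatial.transform import Rotation as R
from cell import arm, imaging, job
def ray(n,uv):
    p=imaging.camera_params(n); Rm=R.from_rotvec(p['rvec']).as_matrix()
    d=Rm.T@np.array([(uv[0]-p['cx'])/p['fx'],(uv[1]-p['cy'])/p['fy'],1]); return -Rm.T@p['tvec'],d
def onz(n,uv,z):
    o,d=ray(n,uv); return o+d*(z-o[2])/d[2]
def proj(n,X):
    p=imaging.camera_params(n); Rm=R.from_rotvec(p['rvec']).as_matrix()
    c=Rm@np.asarray(X,float)+p['tvec']; return np.array([p['fx']*c[0]/c[2]+p['cx'],p['fy']*c[1]/c[2]+p['cy']])
def crop(n,img,c,h=24,s=8):
    u,v=int(c[0]),int(c[1]); return cv2.resize(img[v-h:v+h,u-h:u+h],None,fx=s,fy=s,interpolation=cv2.INTER_CUBIC)
def togo(X,s=None):
    s=s or arm.observe(); return R.from_rotvec(s['ee_rot']).as_matrix().T@(np.asarray(X)-s['position'])*100
E
python3 - <<'E'
from h import *
t=cv2.imread('pics/top0.png'); s=cv2.imread('pics/side0.png')
T=[(146,229),(329,184),(200,186),(256,171),(392,218)]
S=[(177,332),(304,146),(198,235),(236,188),(376,140)]
a=[crop('top',t,c,20,4) for c in T]; b=[crop('side',s,c,20,4) for c in S]
cv2.imwrite('pics/crops.png',np.vstack([np.hstack(a),np.hstack(b)]))
for c,z in zip(T,(.08,.12,.106,.092,.078)): print('top',onz('top',c,z).round(3), 'side pred',proj('side',onz('top',c,z)).round(1))
for c in [(140,195),(160,259),(167,187),(180,231)]: print(onz('top',c,.02).round(3))
print(R.from_rotvec(arm.observe()['ee_rot']).as_matrix().round(3))
# colour blobs
h=cv2.cvtColor(t,cv2.COLOR_BGR2HSV); print([h[v,u] for u,v in T]); print(h[229,130:162].tolist())
E
```

```text
top [0.399 0.337 0.08 ] side pred [182.2 314.5]
top [ 0.521 -0.184  0.12 ] side pred [304.7 142.1]
top [0.52  0.176 0.106] side pred [200.5 227.2]
top [0.562 0.018 0.092] side pred [237.9 183.7]
top [ 0.424 -0.37   0.078] side pred [374.9 136.2]
[0.499 0.373 0.02 ]
[0.305 0.312 0.02 ]
[0.523 0.29  0.02 ]
[0.389 0.251 0.02 ]
[[ 0.892  0.452 -0.001]
 [ 0.452 -0.892  0.001]
 [-0.    -0.001 -1.   ]]
[array([ 16, 114,  94], dtype=uint8), array([111,  15, 165], dtype=uint8), array([114,  15, 165], dtype=uint8), array([112,  17, 165], dtype=uint8), array([ 33,  19, 132], dtype=uint8)]
[[19, 18, 111], [18, 23, 112], [19, 47, 114], [19, 94, 128], [23, 101, 139], [25, 97, 152], [25, 98, 154], [25, 101, 154], [25, 99, 154], [25, 99, 154], [24, 100, 155], [23, 101, 154], [24, 100, 153], [23, 104, 142], [19, 111, 113], [18, 112, 105], [16, 114, 94], [16, 111, 101], [17, 111, 99], [17, 110, 88], [16, 111, 85], [16, 116, 86], [16, 112, 96], [16, 112, 98], [17, 115, 106], [19, 108, 104], [19, 79, 81], [21, 22, 83], [23, 20, 104], [19, 19, 110], [21, 23, 110], [21, 23, 111]]
```

View pics/crops.png

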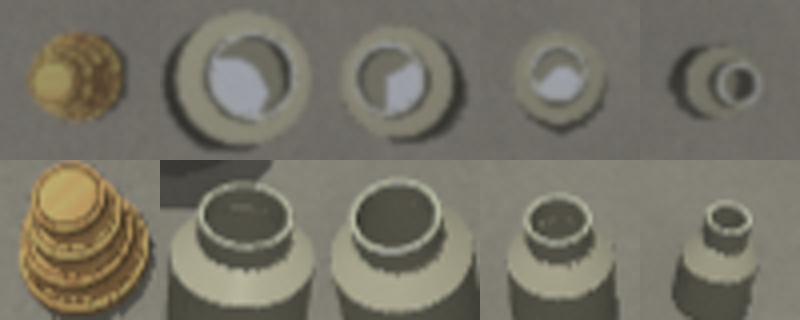

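The crop confirms the wood stack: lid_s top is at about top (139,230), or side (175,322). All four jar rims are clear. Next I measure the circle centres by sampling radial profiles on each plane.

```bash
cat >> h.py <<'E'
from scipy.optimize import least_squares
from scipy.ndimage import map_coordinates
def circ(n,img,c,z,r,mode='peak',iters=4,lo=.78,hi=1.22):
    """centre of a horizontal circle of known radius: radial profiles on plane z"""
    g=img.astype(float); g=g[:,:,2] if mode!='sat' else cv2.cvtColor(img,cv2.COLOR_BGR2HSV)[:,:,1].astype(float)
    c=np.array(c[:2],float); rr=np.linspace(lo*r,hi*r,50); th=np.linspace(0,2*np.pi,72,endpoint=False)
    for _ in range(iters):
        P=[]
        for a in th:
            X=[(c[0]+q*np.cos(a),c[1]+q*np.sin(a),z) for q in rr]; uv=np.array([proj(n,x) for x in X])
            f=map_coordinates(g,[uv[:,1],uv[:,0]],order=1)
            k=np.argmax(f) if mode=='peak' else np.argmax(-np.gradient(f)); P.append(X[k][:2])
        P=np.array(P); s=least_squares(lambda v:np.hypot(*(P-v[:2]).T)-v[2],[*c,r],loss='soft_l1',f_scale=.001)
        c=s.x[:2]
    res=np.abs(np.hypot(*(P-c).T)-s.x[2]); return c.round(4),round(s.x[2],4),round(np.median(res),4)
E
python3 - <<'E'
from h import *
t=cv2.imread('pics/top0.png'); s=cv2.imread('pics/side0.png')
Z=dict(xl=(.12,.0293,(331.5,183.5),(305,143.5)),l=(.106,.0243,(197.5,185.5),(197,231)),m=(.092,.0193,(256,170),(235.5,184)),s=(.078,.0143,(396.5,218.5),(378,134.5)))
for k,(z,r,a,b) in Z.items():
    for n,i,p in(('top',t,a),('side',s,b)):
        g=onz(n,p,z); print(k,n,g[:2].round(4),circ(n,i,g,z,r))
for n,i,p in(('top',t,(139,229.7)),('side',s,(174.5,321.5))):
    g=onz(n,p,.08); print('lid_s',n,g[:2].round(4),circ(n,i,g,.08,.019,'edge'))
E
```

```text
Traceback (most recent call last):
  File "h.py", line 25, in circ
    X=[(c[0]+q*np.cos(a),c[1]+q*np.sin(a),z) for q in rr]; uv=np.array([proj(n,x) for x in X])
                                                                        ~~~~^^^^^
  File "h.py", line 10, in proj
    p=imaging.camera_params(n); Rm=R.from_rotvec(p['rvec']).as_matrix()
ValueError: time passes only in moves, steps and waits
```

```bash
sed -i "s/imaging.camera_params(n)/CP(n)/; " h.py; sed -i "4i import functools\n@functools.cache\ndef CP(n): return imaging.camera_params(n)" h.py; cat > m.py <<'E'
from h import *
Z=dict(xl=(.12,.0293,(331.5,183.5),(305,143.5)),l=(.106,.0243,(197.5,185.5),(197,231)),m=(.092,.0193,(256,170),(235.5,184)),s=(.078,.0143,(396.5,218.5),(378,134.5)))
E
python3 - <<'E'
from m import *
t=cv2.imread('pics/top0.png'); s=cv2.imread('pics/side0.png')
for k,(z,r,a,b) in Z.items():
    for n,i,p in(('top',t,a),('side',s,b)):
        g=onz(n,p,z); print(k,n,g[:2].round(4),circ(n,i,g,z,r))
for n,i,p in(('top',t,(139,229.7)),('side',s,(174.5,321.5))):
    g=onz(n,p,.08); print('lid_s',n,g[:2].round(4),circ(n,i,g,.08,.019,'edge'))
E
```

```text
xl top [ 0.5223 -0.191 ] (array([ 0.5297, -0.1955]), np.float64(0.0281), np.float64(0.002))
xl side [ 0.5171 -0.1805] (array([ 0.5119, -0.1717]), np.float64(0.0332), np.float64(0.0015))
l top [0.5215 0.1832] (array([0.5249, 0.1902]), np.float64(0.023), np.float64(0.0013))
l side [0.5179 0.1885] (array([0.5245, 0.1843]), np.float64(0.0241), np.float64(0.0004))
m top [0.5647 0.0181] (array([0.5734, 0.0223]), np.float64(0.0177), np.float64(0.0011))
m side [0.5654 0.023 ] (array([0.5709, 0.0195]), np.float64(0.0196), np.float64(0.0005))
s top [ 0.4224 -0.3825] (array([ 0.4219, -0.3829]), np.float64(0.0139), np.float64(0.0005))
s side [ 0.4219 -0.3813] (array([ 0.4243, -0.3839]), np.float64(0.0143), np.float64(0.0005))
lid_s top [0.3972 0.3571] (array([0.3951, 0.3583]), np.float64(0.0165), np.float64(0.0012))
lid_s side [0.3985 0.3572] (array([0.3998, 0.3553]), np.float64(0.0172), np.float64(0.0011))
```

```bash
python3 - <<'E'
from m import *
t=cv2.imread('pics/top0.png'); s=cv2.imread('pics/side0.png')
G=dict(xl=(.522,-.186),l=(.5235,.185),m=(.569,.0195),s=(.423,-.3835))
O=[]
for k,(z,r,a,b) in Z.items():
    row=[]
    for n,i in(('top',t),('side',s)):
        c,q,e=circ(n,i,G[k],z,r,lo=.88,hi=1.12,iters=8); print(k,n,c,q,e)
        u0,v0=proj(n,[*G[k],z]).astype(int); w=cv2.resize(i[v0-16:v0+16,u0-16:u0+16],None,fx=6,fy=6,interpolation=cv2.INTER_CUBIC)
        for a in np.linspace(0,6.28,40):
            p=proj(n,[c[0]+r*np.cos(a),c[1]+r*np.sin(a),z]); cv2.circle(w,tuple(int(x) for x in ((p-[u0-16,v0-16]+.5)*6)),1,(0,0,255),-1)
        row.append(w)
    O.append(np.vstack(row))
cv2.imwrite('pics/fit.png',np.hstack(O))
E
```

```text
xl top [ 0.5211 -0.1779] 0.0295 0.0019
xl side [ 0.5271 -0.1926] 0.029 0.0005
l top [0.5247 0.1901] 0.0231 0.0013
l side [0.5245 0.1843] 0.0241 0.0004
m top [0.5732 0.022 ] 0.0179 0.0009
m side [0.571  0.0195] 0.0196 0.0004
s top [ 0.4218 -0.3829] 0.0139 0.0005
s side [ 0.4243 -0.3839] 0.0143 0.0005
```

View pics/fit.png

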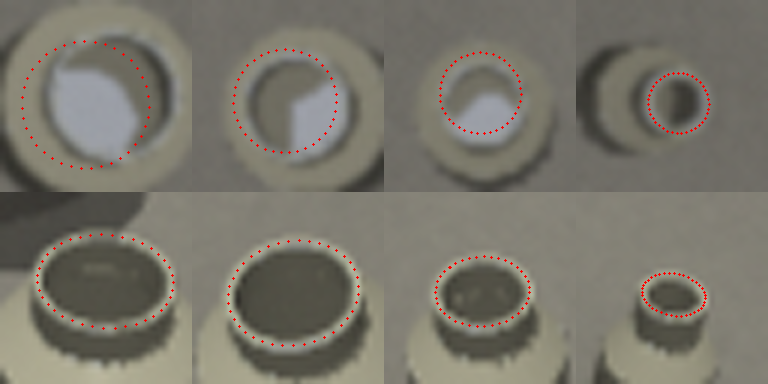

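The side-view fits lie right on the rims: xl (.527,-.193), l (.5245,.184), m (.571,.0195), s (.424,-.384). Lid_s is at about (.3985,.3565). Now I move over the stack.

```bash
cat > go.py <<'E'
import sys; from h import *
s=arm.observe(); print(s['clock'],s['position'].round(4),s['width'].round(3),s['force'].round(1),R.from_rotvec(s['ee_rot']).as_matrix()[:,0].round(3))
for a in sys.argv[1:]: print(a,togo([float(x) for x in a.split(',')],s).round(2))
E
python3 go.py .45,-.1,.25 .3985,.3565,.16
```

```text
Traceback (most recent call last):
  File "go.py", line 2, in <module>
    s=arm.observe(); print(s['clock'],s['position'].round(4),s['width'].round(3),s['force'].round(1),R.from_rotvec(s['ee_rot']).as_matrix()[:,0].round(3))
                                                             ^^^^^^^^^^^^^^^^
AttributeError: 'float' object has no attribute 'round'
```

```bash
sed -i "s/s\['width'\].round(3)/round(s['width'],3)/" go.py
python3 go.py .45,-.1,.25 .3985,.3565,.16
```

```text
0.1 [ 0.2822 -0.5572  0.243 ] 1.0 [-1.   1.  -0.3] [ 0.892  0.452 -0.   ]
.45,-.1,.25 [ 35.63 -33.21  -0.65]
.3985,.3565,.16 [ 51.66 -76.25   8.4 ]
```

Call:
{"op": "jog_arm", "data": {
  "moves": [
    {"fingers": -1, "xyz": [35.6, -33.2, -0.7], "angular": [0, 0, 0]},
    {"fingers": -1, "xyz": [35.6, -33.2, -0.7], "angular": [0, 0, 0]},
    {"fingers": -1, "xyz": [35.6, -33.2, -0.7], "angular": [0, 0, 0]},
    {"fingers": -1, "xyz": [35.6, -33.2, -0.7], "angular": [0, 0, 0]},
    {"fingers": -1, "xyz": [35.6, -33.2, -0.7], "angular": [0, 0, 0]},
    {"fingers": -1, "xyz": [35.6, -33.2, -0.7], "angular": [0, 0, 0]},
    {"fingers": -1, "xyz": [35.6, -33.2, -0.7], "angular": [0, 0, 0]},
    {"fingers": -1, "xyz": [35.6, -33.2, -0.7], "angular": [0, 0, 0]}
  ],
  "grip_force": 15
}}

```text
clock: 1.1
position: [0.4503, -0.0979, 0.2507]
ee_rot: [-3.055, -0.732, -0.0]
force: [1.3, -0.2, -0.5]
width: 1.0
```

```bash
python3 go.py .3985,.3565,.16
```

```text
1.1 [ 0.4503 -0.0979  0.2507] 1.0 [ 1.3 -0.2 -0.5] [0.891 0.453 0.   ]
.3985,.3565,.16 [ 15.97 -42.86   9.08]
```

Call:
{"op": "jog_arm", "data": {
  "moves": [
    {"fingers": -1, "xyz": [16, -42.9, 7], "angular": [0, 0, 0]},
    {"fingers": -1, "xyz": [16, -42.9, 7], "angular": [0, 0, 0]},
    {"fingers": -1, "xyz": [16, -42.9, 7], "angular": [0, 0, 0]},
    {"fingers": -1, "xyz": [16, -42.9, 7], "angular": [0, 0, 0]},
    {"fingers": -1, "xyz": [16, -42.9, 7], "angular": [0, 0, 0]},
    {"fingers": -1, "xyz": [16, -42.9, 7], "angular": [0, 0, 0]},
    {"fingers": -1, "xyz": [16, -42.9, 9], "angular": [0, 0, 0]},
    {"fingers": -1, "xyz": [16, -42.9, 9], "angular": [0, 0, 0]},
    {"fingers": -1, "xyz": [16, -42.9, 9], "angular": [0, 0, 0]},
    {"fingers": -1, "xyz": [16, -42.9, 9], "angular": [0, 0, 0]}
  ]
}}

```text
clock: 2.35
position: [0.3991, 0.3534, 0.1605]
ee_rot: [3.055, 0.729, -0.001]
force: [-0.4, -0.1, -0.3]
width: 1.002
```

```bash
python3 go.py .3985,.3565,.081; python3 - <<'E'
from h import *
a=imaging.get_image('side')[:,:,::-1]; b=imaging.get_image('top')[:,:,::-1]; cv2.imwrite('pics/s1.png',a)
cv2.imwrite('pics/v1.png',np.hstack([cv2.resize(a[220:380,80:280],None,fx=2,fy=2),cv2.resize(b[150:310,60:260],None,fx=2,fy=2)]))
E
```

```text
2.35 [0.3991 0.3534 0.1605] 1.002 [-0.4 -0.1 -0.3] [ 0.892  0.451 -0.001]
.3985,.3565,.081 [ 0.09 -0.31  7.95]
```

View pics/v1.png

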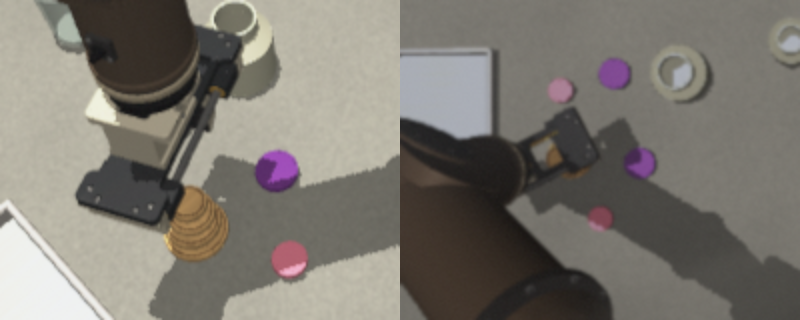

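Call:
{"op": "jog_arm", "data": {
  "moves": [
    {"fingers": -1, "xyz": [0.1, -0.3, 4], "angular": [0, 0, 0]},
    {"fingers": -1, "xyz": [0.1, -0.3, 7], "angular": [0, 0, 0]},
    {"fingers": -1, "xyz": [0.1, -0.3, 7.9], "angular": [0, 0, 0]},
    {"fingers": -1, "xyz": [0.1, -0.3, 7.9], "angular": [0, 0, 0]},
    {"fingers": -0.2, "xyz": [0.1, -0.3, 7.9], "angular": [0, 0, 0]},
    {"fingers": 0.0, "xyz": [0.1, -0.3, 7.9], "angular": [0, 0, 0]},
    {"fingers": 0.1, "xyz": [0.1, -0.3, 7.9], "angular": [0, 0, 0]},
    {"fingers": 1, "xyz": [0.1, -0.3, 7.9], "angular": [0, 0, 0]},
    {"fingers": 1, "xyz": [0.1, -0.3, 7.9], "angular": [0, 0, 0]},
    {"fingers": 1, "xyz": [0.1, -0.3, 7.9], "angular": [0, 0, 0]},
    {"fingers": 1, "xyz": [0.1, -0.3, 7.9], "angular": [0, 0, 0]},
    {"fingers": 1, "xyz": [0.1, -0.3, 7.9], "angular": [0, 0, 0]}
  ]
}}

```text
clock: 3.95
position: [0.3985, 0.3576, 0.0817]
ee_rot: [3.056, 0.73, -0.0]
force: [-0.5, 0.1, 0.5]
width: 0.407
```

```bash
python3 go.py .40,.357,.20 .424,-.384,.20
```

```text
3.95 [0.3985 0.3576 0.0817] 0.407 [-0.5  0.1  0.5] [ 0.892  0.452 -0.   ]
.40,.357,.20 [  0.11   0.12 -11.83]
.424,-.384,.20 [-31.22  67.31 -11.83]
```

Call:
{"op": "jog_arm", "data": {
  "moves": [
    {"fingers": 1, "xyz": [0, 0, -1], "angular": [0, 0, 0]},
    {"fingers": 1, "xyz": [0, 0, -3], "angular": [0, 0, 0]},
    {"fingers": 1, "xyz": [0, 0, -6], "angular": [0, 0, 0]},
    {"fingers": 1, "xyz": [0, 0, -11.8], "angular": [0, 0, 0]},
    {"fingers": 1, "xyz": [0, 0, -11.8], "angular": [0, 0, 0]}
  ]
}}

```text
clock: 4.58
position: [0.3999, 0.3599, 0.2046]
ee_rot: [-3.051, -0.729, -0.011]
force: [-0.6, 0.6, -1.6]
width: 0.407
```

Call:
{"op": "jog_arm", "data": {
  "moves": [
    {"fingers": 1, "xyz": [-31.2, 67.3, 0], "angular": [0, 0, 0]},
    {"fingers": 1, "xyz": [-31.2, 67.3, 0], "angular": [0, 0, 0]},
    {"fingers": 1, "xyz": [-31.2, 67.3, 0], "angular": [0, 0, 0]},
    {"fingers": 1, "xyz": [-31.2, 67.3, 0], "angular": [0, 0, 0]},
    {"fingers": 1, "xyz": [-31.2, 67.3, 0], "angular": [0, 0, 0]},
    {"fingers": 1, "xyz": [-31.2, 67.3, 0], "angular": [0, 0, 0]},
    {"fingers": 1, "xyz": [-31.2, 67.3, 0], "angular": [0, 0, 0]},
    {"fingers": 1, "xyz": [-31.2, 67.3, 0], "angular": [0, 0, 0]},
    {"fingers": 1, "xyz": [-31.2, 67.3, 0], "angular": [0, 0, 0]},
    {"fingers": 1, "xyz": [-31.2, 67.3, 0], "angular": [0, 0, 0]},
    {"fingers": 1, "xyz": [-31.2, 67.3, 0], "angular": [0, 0, 0]},
    {"fingers": 1, "xyz": [-31.2, 67.3, 0], "angular": [0, 0, 0]}
  ]
}}

```text
clock: 6.08
position: [0.4236, -0.3861, 0.1995]
ee_rot: [3.056, 0.728, -0.0]
force: [2.1, -0.0, 0.1]
width: 0.408
```

Call:
{"op": "jog_arm", "data": {
  "moves": [
    {"fingers": 1, "xyz": [0, 0, 0], "angular": [0, 0, 0]},
    {"fingers": 1, "xyz": [0, 0, 0], "angular": [0, 0, 0]}
  ]
}}

```text
clock: 6.32
position: [0.424, -0.383, 0.1992]
ee_rot: [-3.054, -0.729, 0.001]
force: [0.1, 0.7, 0.6]
width: 0.405
```

```bash
python3 go.py .424,-.384,.12; python3 - <<'E'
from h import *
a=imaging.get_image('side')[:,:,::-1]; b=imaging.get_image('top')[:,:,::-1]; cv2.imwrite('pics/s2.png',a); cv2.imwrite('pics/t2.png',b)
cv2.imwrite('pics/v2.png',np.hstack([cv2.resize(a[60:180,310:450],None,fx=3,fy=3),cv2.resize(b[160:280,330:450],None,fx=3,fy=3)]))
t=cv2.imread('pics/t2.png')
for k,uv in (('stack m-top?',(143,230)),): print(onz('top',uv,.06), circ('side',a,(.398,.355),.06,.024,'edge'),circ('top',b,(.398,.355),.06,.024,'edge'))
E
```

```text
6.325 [ 0.424  -0.383   0.1992] 0.405 [0.1 0.7 0.6] [0.892 0.452 0.   ]
.424,-.384,.12 [-0.04  0.1   7.92]
[0.39505962 0.35154883 0.06      ] (array([0.3988, 0.3566]), np.float64(0.0226), np.float64(0.0014)) (array([0.3995, 0.3557]), np.float64(0.0207), np.float64(0.0012))
```

View pics/v2.png

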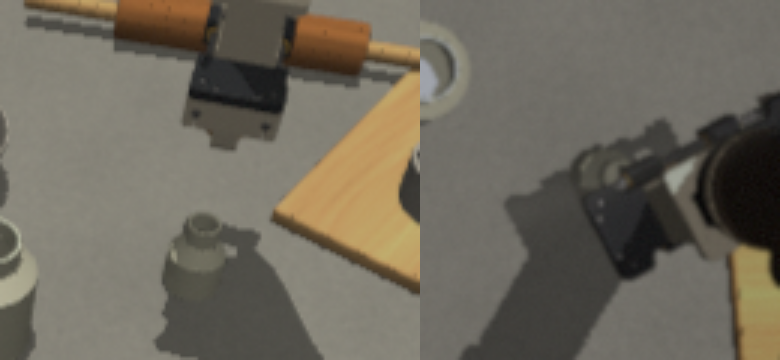

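In the side view the near finger hides the lid, so I'll turn the jaws across the camera's line of sight.

```bash
python3 - <<'E'
from h import *
o,_=ray('side',(0,0)); print(o, ray('top',(0,0))[0]); s=arm.observe(); print(s['joints'].round(2))
Rm=R.from_rotvec(s['ee_rot']).as_matrix()
for k,p in dict(xl=(.527,-.193),l=(.5245,.184),m=(.571,.0195),s=(.424,-.384)).items():
    d=Rm.T@(np.array([*p,.1])-o); print(k, 'turn about tool z so tool x lies along the view:',np.arctan2(d[1],d[0]).round(2), 'elev',np.degrees(np.arctan2(d[2],np.hypot(*d[:2]))).round())
E
```

```text
[-0.02530054  0.54624799  0.97694598] [0.4616886  0.00490754 1.20448738]
[ 0.73  0.39 -0.12  1.76  0.05  1.   -0.51]
xl turn about tool z so tool x lies along the view: 1.4 elev 43.0
l turn about tool z so tool x lies along the view: 1.05 elev 53.0
m turn about tool z so tool x lies along the view: 1.19 elev 48.0
s turn about tool z so tool x lies along the view: 1.59 elev 40.0
```

Call:
{"op": "jog_arm", "data": {
  "moves": [
    {"fingers": 1, "xyz": [0, 0, 2], "angular": [0, 0, 1.5]},
    {"fingers": 1, "xyz": [0, 0, 2], "angular": [0, 0, 1.5]},
    {"fingers": 1, "xyz": [0, 0, 2], "angular": [0, 0, 1.5]},
    {"fingers": 1, "xyz": [0, 0, 2], "angular": [0, 0, 1.5]},
    {"fingers": 1, "xyz": [0, 0, 2], "angular": [0, 0, 1.5]},
    {"fingers": 1, "xyz": [0, 0, 2], "angular": [0, 0, 1.5]},
    {"fingers": 1, "xyz": [0, 0, 2], "angular": [0, 0, 1.5]},
    {"fingers": 1, "xyz": [0, 0, 2], "angular": [0, 0, 1.5]},
    {"fingers": 1, "xyz": [0, 0, 4], "angular": [0, 0, 1.5]},
    {"fingers": 1, "xyz": [0, 0, 6], "angular": [0, 0, 1.5]},
    {"fingers": 1, "xyz": [0, 0, 6], "angular": [0, 0, 1.5]},
    {"fingers": 1, "xyz": [0, 0, 6], "angular": [0, 0, 1.5]}
  ]
}}

```text
clock: 7.92
position: [0.4247, -0.3834, 0.1405]
ee_rot: [-2.734, 1.548, -0.001]
force: [0.2, -0.5, -0.0]
width: 0.407
```

```bash
python3 go.py .424,-.384,.12; python3 - <<'E'
from h import *
a=imaging.get_image('side')[:,:,::-1]; b=imaging.get_image('top')[:,:,::-1]; cv2.imwrite('pics/s3.png',a); cv2.imwrite('pics/t3.png',b)
cv2.imwrite('pics/v3.png',np.hstack([cv2.resize(a[75:175,325:425],None,fx=4,fy=4),cv2.resize(b[170:270,350:450],None,fx=4,fy=4)]))
print(arm.observe()['joints'].round(2))
print(circ('side',a,(.424,-.384),.078,.0143,lo=.88,hi=1.12,iters=8))
E
```

```text
7.925 [ 0.4247 -0.3834  0.1405] 0.407 [ 0.2 -0.5 -0. ] [ 0.515 -0.857  0.001]
.424,-.384,.12 [0.02 0.09 2.05]
[ 0.48  0.46  0.22  1.84 -0.13  0.86 -1.84]
(array([ 0.4245, -0.3863]), np.float64(0.0159), np.float64(0.0001))
```

View pics/v3.png

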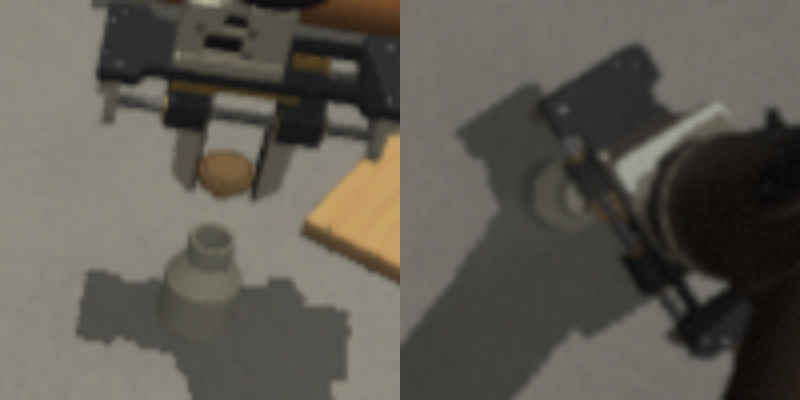

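```bash
cat > lid.py <<'E'
from h import *
def lid(img,rd,rp,off,mode='side',dbg=False,jar=None):
    """held/seated lid: centre from the wood blob. off = TCP z - disc top z, or jar=(x,y,ztop) guess"""
    if jar is None:
        s=arm.observe(); x,y,zt=s['position']-[0,0,off]
    else: x,y,zt=jar
    A=np.linspace(0,2*np.pi,60); P=[(x+r*np.cos(a),y+r*np.sin(a),z) for r,z in((rd,zt),(rd,zt-.01),(rp,zt-.02)) for a in A]
    q=cv2.convexHull(np.array([proj('side',p) for p in P],np.float32))[:,0]
    h=cv2.cvtColor(img,cv2.COLOR_BGR2HSV); u0,v0=(q.min(0)-8).astype(int); u1,v1=(q.max(0)+9).astype(int)
    w=cv2.resize(h[v0:v1,u0:u1],None,fx=8,fy=8,interpolation=cv2.INTER_LINEAR)
    m=((w[...,1]>75)&(w[...,0]<26)&(w[...,2]>40)).astype(np.uint8)
    n,L,S,C=cv2.connectedComponentsWithStats(m); cc=(q.mean(0)-[u0,v0]+.5)*8
    k=1+np.argmax(S[1:,4]); X,Y,W,H,Ar=S[k]
    b=np.array([X,Y,X+W,Y+H])/8-.5+[u0,v0,u0,v0]; hb=[*q.min(0),*q.max(0)]
    ys=np.where((L==k)[:,X+W//2-6:X+W//2+6].any(1))[0]; vm=(ys.min()+ys.max()+1)/16-.5+v0
    d=np.array([(b[0]+b[2])/2-(hb[0]+hb[2])/2, vm-(hb[1]+hb[3])/2])
    print('mask',b.round(1),'pred',np.round(hb,1),'d px',d.round(2),'vlen',round((ys.max()-ys.min()+1)/8,1))
    c0=proj('side',(x,y,zt)); sh=onz('side',c0+d,zt)-onz('side',c0,zt)
    print('lid offset world mm',(sh*1e3).round(1),'in tool',(R.from_rotvec(arm.observe()['ee_rot']).as_matrix().T@sh*1e3).round(1),'lid at',(np.array([x,y,zt])+sh).round(4))
E
python3 - <<'E'
from lid import *
lid(cv2.imread('pics/s3.png'),.019,.009,.0015)
E
```

```text
mask [373.5 112.4 388.6 123.9] pred [374.  111.7 389.2 124.3] d px [-0.53  0.13] vlen 11.5
lid offset world mm [ 0.7  1.4 -0. ] in tool [-0.8 -1.3 -0. ] lid at [ 0.4254 -0.3825  0.1392]
```

Call:
{"op": "jog_arm", "data": {
  "moves": [
    {"fingers": 1, "xyz": [0.06, 0.17, 2.5], "angular": [0, 0, 0]},
    {"fingers": 1, "xyz": [0.06, 0.17, 3.5], "angular": [0, 0, 0]},
    {"fingers": 1, "xyz": [0.06, 0.17, 4.0], "angular": [0, 0, 0]},
    {"fingers": 1, "xyz": [0.06, 0.17, 4.4], "angular": [0, 0, 0]},
    {"fingers": 1, "xyz": [0.06, 0.17, 4.7], "angular": [0, 0, 0]},
    {"fingers": 1, "xyz": [0.06, 0.17, 4.9], "angular": [0, 0, 0]},
    {"fingers": 1, "xyz": [0.06, 0.17, 4.9], "angular": [0, 0, 0]}
  ]
}}

```text
clock: 8.9
position: [0.423, -0.3852, 0.0907]
ee_rot: [2.733, -1.549, -0.0]
force: [-0.0, -0.5, 0.5]
width: 0.401
```

```bash
python3 go.py .424,-.384,.0897
```

```text
8.9 [ 0.423  -0.3852  0.0907] 0.401 [-0.  -0.5  0.5] [ 0.514 -0.858  0.   ]
.424,-.384,.0897 [-0.05 -0.15  0.1 ]
```

Call:
{"op": "jog_arm", "data": {
  "moves": [
    {"fingers": 0.0, "xyz": [0, 0, 0], "angular": [0, 0, 0]},
    {"fingers": -0.2, "xyz": [0, 0, 0], "angular": [0, 0, 0]},
    {"fingers": -0.5, "xyz": [0, 0, 0], "angular": [0, 0, 0]},
    {"fingers": -0.5, "xyz": [0, 0, -2], "angular": [0, 0, 0]},
    {"fingers": -1, "xyz": [0, 0, -5], "angular": [0, 0, 0]},
    {"fingers": -1, "xyz": [0, 0, -12], "angular": [0, 0, 0]},
    {"fingers": -1, "xyz": [0, 0, -12], "angular": [0, 0, -1.7]},
    {"fingers": -1, "xyz": [0, 0, -12], "angular": [0, 0, -1.7]}
  ]
}}

```text
clock: 9.9
position: [0.4236, -0.3856, 0.2123]
ee_rot: [2.976, -1.003, 0.004]
force: [-0.4, 1.0, 0.1]
width: 0.995
```

```bash
python3 go.py .40,.3555,.20; python3 - <<'E'
from lid import *
a=np.ascontiguousarray(imaging.get_image('side')[:,:,::-1]); cv2.imwrite('pics/s4.png',a)
lid(a,.019,.017,0,jar=(.4243,-.3839,.088))
E
```

```text
9.9 [ 0.4236 -0.3856  0.2123] 0.995 [-0.4  1.   0.1] [ 0.796 -0.605  0.003]
.40,.3555,.20 [-46.73 -57.56   1.1 ]
mask [371.5 126.6 385.2 137.9] pred [370.8 126.2 385.5 140.6] d px [ 0.2  -1.21] vlen 11.1
lid offset world mm [ 2.4 -4.4 -0. ] in tool [4.6 2.1 0. ] lid at [ 0.4267 -0.3883  0.088 ]
```

Call:
{"op": "jog_arm", "data": {
  "moves": [
    {"fingers": -1, "xyz": [-46.7, -57.6, 1.1], "angular": [0, 0, -3.0]},
    {"fingers": -1, "xyz": [-46.7, -57.6, 1.1], "angular": [0, 0, -3.0]},
    {"fingers": -1, "xyz": [-46.7, -57.6, 1.1], "angular": [0, 0, -3.0]},
    {"fingers": -1, "xyz": [-46.7, -57.6, 1.1], "angular": [0, 0, -3.0]},
    {"fingers": -1, "xyz": [-46.7, -57.6, 1.1], "angular": [0, 0, -3.0]},
    {"fingers": -1, "xyz": [-46.7, -57.6, 1.1], "angular": [0, 0, -3.0]},
    {"fingers": -1, "xyz": [-46.7, -57.6, 1.1], "angular": [0, 0, -3.0]},
    {"fingers": -1, "xyz": [-46.7, -57.6, 1.1], "angular": [0, 0, -3.0]},
    {"fingers": -1, "xyz": [-46.7, -57.6, 1.1], "angular": [0, 0, -3.0]},
    {"fingers": -1, "xyz": [-46.7, -57.6, 1.1], "angular": [0, 0, -3.0]},
    {"fingers": -1, "xyz": [-46.7, -57.6, 1.1], "angular": [0, 0, -3.0]},
    {"fingers": -1, "xyz": [-46.7, -57.6, 1.1], "angular": [0, 0, -3.0]}
  ]
}}

```text
clock: 11.45
position: [0.4041, 0.3584, 0.1996]
ee_rot: [-2.192, -2.25, -0.0]
force: [0.3, 0.5, 1.3]
width: 0.998
```

```bash
python3 go.py .398,.3555,.15; python3 -c "
from h import *
print(arm.observe()['joints'].round(2))"
```

```text
11.45 [0.4041 0.3584 0.1996] 0.998 [0.3 0.5 1.3] [-0.026  1.     0.   ]
.398,.3555,.15 [-0.27 -0.61  4.96]
[-0.37  0.41 -0.61  1.8   0.27  1.01 -1.06]
```

Call:
{"op": "jog_arm", "data": {
  "moves": [
    {"fingers": -1, "xyz": [-0.23, -0.5, 4], "angular": [0, 0, -0.78]},
    {"fingers": -1, "xyz": [-0.23, -0.5, 4], "angular": [0, 0, -0.78]},
    {"fingers": -1, "xyz": [-0.23, -0.5, 4], "angular": [0, 0, -0.78]},
    {"fingers": -1, "xyz": [-0.23, -0.5, 4], "angular": [0, 0, -0.78]},
    {"fingers": -1, "xyz": [-0.23, -0.5, 8], "angular": [0, 0, -0.78]},
    {"fingers": -1, "xyz": [-0.23, -0.5, 11.5], "angular": [0, 0, -0.78]},
    {"fingers": -1, "xyz": [-0.23, -0.5, 13], "angular": [0, 0, -0.78]},
    {"fingers": -0.2, "xyz": [-0.23, -0.5, 13.7], "angular": [0, 0, -0.78]},
    {"fingers": -0.2, "xyz": [-0.23, -0.5, 13.7], "angular": [0, 0, -0.78]}
  ]
}}

```text
clock: 12.58
position: [0.3997, 0.354, 0.0631]
ee_rot: [1.177, 2.912, 0.001]
force: [0.3, 0.2, 1.2]
width: 0.83
```

Call:
{"op": "jog_arm", "data": {
  "moves": [
    {"fingers": -0.1, "xyz": [0, 0, 0], "angular": [0, 0, 0]},
    {"fingers": 0, "xyz": [0, 0, 0], "angular": [0, 0, 0]},
    {"fingers": 1, "xyz": [0, 0, 0], "angular": [0, 0, 0]},
    {"fingers": 1, "xyz": [0, 0, 0], "angular": [0, 0, 0]},
    {"fingers": 1, "xyz": [0, 0, 0], "angular": [0, 0, 0]},
    {"fingers": 1, "xyz": [0, 0, 0], "angular": [0, 0, 0]}
  ]
}}

```text
clock: 13.32
position: [0.3998, 0.3539, 0.0631]
ee_rot: [1.177, 2.912, 0.001]
force: [-1.1, -1.0, 6.5]
width: 0.519
```

```bash
python3 go.py .571,.0195,.17
```

```text
13.325 [0.3998 0.3539 0.0631] 0.519 [-1.1 -1.   6.5] [-0.719  0.695 -0.   ]
.571,.0195,.17 [-35.55 -12.15 -10.68]
```

Call:
{"op": "jog_arm", "data": {
  "moves": [
    {"fingers": 1, "xyz": [0, 0, -1], "angular": [0, 0, 0]},
    {"fingers": 1, "xyz": [0, 0, -4], "angular": [0, 0, 0]},
    {"fingers": 1, "xyz": [0, 0, -9], "angular": [0, 0, 0]},
    {"fingers": 1, "xyz": [0, 0, -13], "angular": [0, 0, 0]},
    {"fingers": 1, "xyz": [-35.5, -12.2, -13], "angular": [0, 0, 0]},
    {"fingers": 1, "xyz": [-35.5, -12.2, -13], "angular": [0, 0, 0]},
    {"fingers": 1, "xyz": [-35.5, -12.2, -13], "angular": [0, 0, 0]},
    {"fingers": 1, "xyz": [-35.5, -12.2, -13], "angular": [0, 0, 0]},
    {"fingers": 1, "xyz": [-35.5, -12.2, -13], "angular": [0, 0, 0]},
    {"fingers": 1, "xyz": [-35.5, -12.2, -13], "angular": [0, 0, 0]},
    {"fingers": 1, "xyz": [-35.5, -12.2, -10], "angular": [0, 0, 0]},
    {"fingers": 1, "xyz": [-35.5, -12.2, -9], "angular": [0, 0, 0]}
  ]
}}

```text
clock: 14.82
position: [0.5692, 0.0187, 0.1515]
ee_rot: [-1.177, -2.91, 0.001]
force: [-1.5, 0.6, 0.1]
width: 0.518
```

Call:
{"op": "jog_arm", "data": {
  "moves": [
    {"fingers": 1, "xyz": [0, 0, 0], "angular": [0, 0, 0]},
    {"fingers": 1, "xyz": [0, 0, 0], "angular": [0, 0, 0]},
    {"fingers": 1, "xyz": [0, 0, 0], "angular": [0, 0, 0]}
  ]
}}

```text
clock: 15.2
position: [0.5705, 0.0201, 0.1537]
ee_rot: [1.175, 2.912, 0.001]
force: [-0.1, 0.5, 0.8]
width: 0.514
```

```bash
python3 go.py .571,.0195,.105; python3 - <<'E'
from lid import *
a=np.ascontiguousarray(imaging.get_image('side')[:,:,::-1]); cv2.imwrite('pics/s5.png',a)
lid(a,.024,.014,.003)
cv2.imwrite('pics/v5.png',np.hstack([cv2.resize(a[120:220,185:285],None,fx=4,fy=4),cv2.resize(a[280:380,120:220],None,fx=4,fy=4)]))
print(circ('side',a,(.571,.0195),.092,.0193,lo=.88,hi=1.12,iters=4))
print(circ('side',a,(.399,.355),.04,.029,'edge'),circ('side',a,(.399,.355),.02,.034,'edge'))
E
```

```text
15.2 [0.5705 0.0201 0.1537] 0.514 [-0.1  0.5  0.8] [-0.72   0.694 -0.001]
.571,.0195,.105 [-0.07 -0.01  4.87]
mask [222.5 159.6 243.5 175.9] pred [223.7 158.6 244.1 176.1] d px [-0.93  0.4 ] vlen 16.2
lid offset world mm [0.6 2.4 0. ] in tool [1.2 2.2 0. ] lid at [0.5711 0.0223 0.1505]
(array([0.5715, 0.0184]), np.float64(0.0209), np.float64(0.0007))
(array([0.4   , 0.3594]), np.float64(0.0273), np.float64(0.0017)) (array([0.4007, 0.3581]), np.float64(0.0332), np.float64(0.0009))
```

View pics/v5.png

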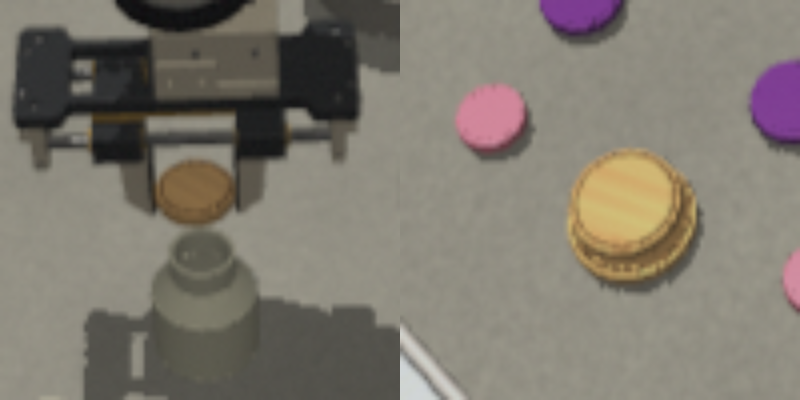

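Call:
{"op": "jog_arm", "data": {
  "moves": [
    {"fingers": 1, "xyz": [-0.19, -0.2, 2], "angular": [0, 0, 0]},
    {"fingers": 1, "xyz": [-0.19, -0.2, 3.2], "angular": [0, 0, 0]},
    {"fingers": 1, "xyz": [-0.19, -0.2, 3.7], "angular": [0, 0, 0]},
    {"fingers": 1, "xyz": [-0.19, -0.2, 4.1], "angular": [0, 0, 0]},
    {"fingers": 1, "xyz": [-0.19, -0.2, 4.4], "angular": [0, 0, 0]},
    {"fingers": 1, "xyz": [-0.19, -0.2, 4.7], "angular": [0, 0, 0]},
    {"fingers": 1, "xyz": [-0.19, -0.2, 4.7], "angular": [0, 0, 0]}
  ]
}}

```text
clock: 16.12
position: [0.5701, 0.0166, 0.1057]
ee_rot: [-1.177, -2.913, 0.0]
force: [-0.1, -0.1, -0.7]
width: 0.518
```

```bash
python3 go.py .571,.0195,.105
```

```text
16.125 [0.5701 0.0166 0.1057] 0.518 [-0.1 -0.1 -0.7] [-0.719  0.695  0.   ]
.571,.0195,.105 [0.14 0.27 0.07]
```

Call:
{"op": "jog_arm", "data": {
  "moves": [
    {"fingers": -0.2, "xyz": [0, 0, 0], "angular": [0, 0, 0]},
    {"fingers": -0.4, "xyz": [0, 0, 0], "angular": [0, 0, 0]},
    {"fingers": -0.6, "xyz": [0, 0, 0], "angular": [0, 0, 0]},
    {"fingers": -0.6, "xyz": [0, 0, -2], "angular": [0, 0, 0]},
    {"fingers": -1, "xyz": [0, 0, -5], "angular": [0, 0, 0]},
    {"fingers": -1, "xyz": [0, 0, -9], "angular": [0, 0, 0]},
    {"fingers": -1, "xyz": [35.8, 12.7, -9], "angular": [0, 0, 0]},
    {"fingers": -1, "xyz": [35.8, 12.7, -9], "angular": [0, 0, 0]},
    {"fingers": -1, "xyz": [35.8, 12.7, -9], "angular": [0, 0, 0]},
    {"fingers": -1, "xyz": [35.8, 12.7, -9], "angular": [0, 0, 0]},
    {"fingers": -1, "xyz": [35.8, 12.7, -9], "angular": [0, 0, 0]},
    {"fingers": -1, "xyz": [35.8, 12.7, -8], "angular": [0, 0, 0]}
  ]
}}

```text
clock: 17.62
position: [0.4028, 0.354, 0.1886]
ee_rot: [1.177, 2.911, 0.004]
force: [1.6, 0.3, 0.5]
width: 1.0
```

Call:
{"op": "jog_arm", "data": {
  "moves": [
    {"fingers": -1, "xyz": [0, 0, 0], "angular": [0, 0, 0]},
    {"fingers": -1, "xyz": [0, 0, 3], "angular": [0, 0, 0]},
    {"fingers": -1, "xyz": [0, 0, 5], "angular": [0, 0, 0]}
  ]
}}

```text
clock: 18.0
position: [0.4038, 0.3511, 0.1367]
ee_rot: [1.177, 2.912, 0.0]
force: [0.3, -0.2, 0.0]
width: 0.998
```

```bash
python3 go.py .40,.357,.042; python3 - <<'E'
from lid import *
a=np.ascontiguousarray(imaging.get_image('side')[:,:,::-1]); cv2.imwrite('pics/s6.png',a)
lid(a,.024,.021,0,jar=(.571,.0195,.102))
E
```

```text
18.0 [0.4038 0.3511 0.1367] 0.998 [ 0.3 -0.2  0. ] [-0.719  0.695 -0.001]
.40,.357,.042 [0.7  0.16 9.47]
mask [225.6 172.4 245.1 189.1] pred [224.9 172.2 244.7 191.2] d px [ 0.57 -0.92] vlen 16.8
lid offset world mm [ 1.2 -3.1  0. ] in tool [-3.  -1.4  0. ] lid at [0.5722 0.0164 0.102 ]
```

Call:
{"op": "jog_arm", "data": {
  "moves": [
    {"fingers": -1, "xyz": [0.7, 0.2, 5], "angular": [0, 0, 0]},
    {"fingers": -1, "xyz": [0.7, 0.2, 8], "angular": [0, 0, 0]},
    {"fingers": -1, "xyz": [0.7, 0.2, 9.4], "angular": [0, 0, 0]},
    {"fingers": -1, "xyz": [0.7, 0.2, 9.4], "angular": [0, 0, 0]},
    {"fingers": -0.5, "xyz": [0.7, 0.2, 9.4], "angular": [0, 0, 0]},
    {"fingers": -0.35, "xyz": [0.7, 0.2, 9.4], "angular": [0, 0, 0]},
    {"fingers": -0.25, "xyz": [0.7, 0.2, 9.4], "angular": [0, 0, 0]},
    {"fingers": 1, "xyz": [0.7, 0.2, 9.4], "angular": [0, 0, 0]},
    {"fingers": 1, "xyz": [0.7, 0.2, 9.4], "angular": [0, 0, 0]},
    {"fingers": 1, "xyz": [0.7, 0.2, 9.4], "angular": [0, 0, 0]},
    {"fingers": 1, "xyz": [0.7, 0.2, 9.4], "angular": [0, 0, 0]}
  ]
}}

```text
clock: 19.42
position: [0.3998, 0.3581, 0.0428]
ee_rot: [1.177, 2.912, 0.0]
force: [0.1, -0.7, 5.2]
width: 0.626
```

```bash
python3 go.py .524,.182,.17
```

```text
19.425 [0.3998 0.3581 0.0428] 0.626 [ 0.1 -0.7  5.2] [-0.719  0.695 -0.   ]
.524,.182,.17 [-21.17  -4.03 -12.71]
```

Call:
{"op": "jog_arm", "data": {
  "moves": [
    {"fingers": 1, "xyz": [0, 0, -1], "angular": [0, 0, 0]},
    {"fingers": 1, "xyz": [0, 0, -4], "angular": [0, 0, 0]},
    {"fingers": 1, "xyz": [0, 0, -9], "angular": [0, 0, 0]},
    {"fingers": 1, "xyz": [0, 0, -13], "angular": [0, 0, 0]},
    {"fingers": 1, "xyz": [-21.2, -4, -13.5], "angular": [0, 0, 0]},
    {"fingers": 1, "xyz": [-21.2, -4, -13.5], "angular": [0, 0, 0]},
    {"fingers": 1, "xyz": [-21.2, -4, -13.5], "angular": [0, 0, 0]},
    {"fingers": 1, "xyz": [-21.2, -4, -13.5], "angular": [0, 0, 0]},
    {"fingers": 1, "xyz": [-21.2, -4, -12.7], "angular": [0, 0, 0]},
    {"fingers": 1, "xyz": [-21.2, -4, -12.7], "angular": [0, 0, 0]},
    {"fingers": 1, "xyz": [-21.2, -4, -12.7], "angular": [0, 0, 0]},
    {"fingers": 1, "xyz": [-21.2, -4, -12.7], "angular": [0, 0, 0]}
  ]
}}

```text
clock: 20.92
position: [0.5238, 0.1831, 0.1698]
ee_rot: [1.174, 2.914, 0.0]
force: [-0.2, -0.1, -0.1]
width: 0.624
```

```bash
python3 go.py .5245,.1843,.1188; python3 - <<'E'
from lid import *
a=np.ascontiguousarray(imaging.get_image('side')[:,:,::-1]); cv2.imwrite('pics/s7.png',a)
lid(a,.029,.019,.0028)
cv2.imwrite('pics/v7.png',cv2.resize(a[160:280,130:270],None,fx=4,fy=4))
print(circ('side',a,(.5245,.1843),.106,.0243,lo=.88,hi=1.12,iters=4))
E
```

```text
20.925 [0.5238 0.1831 0.1698] 0.624 [-0.2 -0.1 -0.1] [-0.721  0.693  0.   ]
.5245,.1843,.1188 [0.04 0.13 5.1 ]
mask [179.4 202.6 206.9 223.9] pred [180.5 200.7 208.1 224.7] d px [-1.19  0.56] vlen 21.0
lid offset world mm [0.7 2.8 0. ] in tool [1.4 2.5 0. ] lid at [0.5247 0.1856 0.167 ]
(array([0.5276, 0.1829]), np.float64(0.0267), np.float64(0.0005))
```

View pics/v7.png

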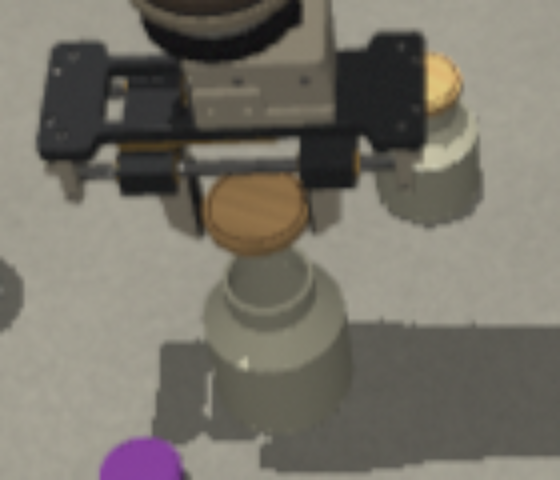

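Call:
{"op": "jog_arm", "data": {
  "moves": [
    {"fingers": 1, "xyz": [0.03, -0.13, 2], "angular": [0, 0, 0]},
    {"fingers": 1, "xyz": [0.03, -0.13, 3.5], "angular": [0, 0, 0]},
    {"fingers": 1, "xyz": [0.03, -0.13, 4.0], "angular": [0, 0, 0]},
    {"fingers": 1, "xyz": [0.03, -0.13, 4.3], "angular": [0, 0, 0]},
    {"fingers": 1, "xyz": [0.03, -0.13, 4.6], "angular": [0, 0, 0]},
    {"fingers": 1, "xyz": [0.03, -0.13, 4.9], "angular": [0, 0, 0]},
    {"fingers": 1, "xyz": [0.03, -0.13, 4.9], "angular": [0, 0, 0]}
  ]
}}

```text
clock: 21.85
position: [0.5232, 0.1811, 0.1205]
ee_rot: [-1.177, -2.913, 0.0]
force: [0.6, 0.2, -0.2]
width: 0.625
```

```bash
python3 go.py .5245,.1843,.1188 .4005,.357,.20
```

```text
21.85 [0.5232 0.1811 0.1205] 0.625 [ 0.6  0.2 -0.2] [-0.719  0.695 -0.   ]
.5245,.1843,.1188 [0.13 0.31 0.17]
.4005,.357,.20 [21.04  4.12 -7.95]
```

Call:
{"op": "jog_arm", "data": {
  "moves": [
    {"fingers": 1, "xyz": [0, 0, 0.1], "angular": [0, 0, 0]},
    {"fingers": -0.4, "xyz": [0, 0, 0.1], "angular": [0, 0, 0]},
    {"fingers": -0.6, "xyz": [0, 0, 0.1], "angular": [0, 0, 0]},
    {"fingers": -0.8, "xyz": [0, 0, 0.1], "angular": [0, 0, 0]},
    {"fingers": -0.8, "xyz": [0, 0, -2], "angular": [0, 0, 0]},
    {"fingers": -1, "xyz": [0, 0, -5], "angular": [0, 0, 0]},
    {"fingers": -1, "xyz": [0, 0, -8], "angular": [0, 0, 0]},
    {"fingers": -1, "xyz": [21, 4.1, -8], "angular": [0, 0, 0]},
    {"fingers": -1, "xyz": [21, 4.1, -8], "angular": [0, 0, 0]},
    {"fingers": -1, "xyz": [21, 4.1, -8], "angular": [0, 0, 0]},
    {"fingers": -1, "xyz": [21, 4.1, -8], "angular": [0, 0, 0]},
    {"fingers": -1, "xyz": [21, 4.1, -8], "angular": [0, 0, 0]}
  ]
}}

```text
clock: 23.35
position: [0.3987, 0.3588, 0.2009]
ee_rot: [-1.17, -2.915, -0.002]
force: [-0.8, -0.8, 0.2]
width: 0.999
```

```bash
python3 - <<'E'
from lid import *
a=np.ascontiguousarray(imaging.get_image('side')[:,:,::-1]); cv2.imwrite('pics/s8.png',a)
lid(a,.029,.026,0,jar=(.5245,.1843,.116))
lid(a,.034,.024,0,jar=(.4005,.3575,.02))
E
python3 go.py .4005,.357,.021
```

```text
mask [183.8 214.6 209.6 237.2] pred [182.9 215.3 209.4 240.4] d px [ 0.53 -1.89] vlen 22.6
lid offset world mm [ 3.1 -4.3  0. ] in tool [-5.2 -0.9  0. ] lid at [0.5276 0.18   0.116 ]
mask [161.2 318.6 193.8 350.6] pred [161.4 318.7 194.6 351.4] d px [-0.51 -0.41] vlen 31.8
lid offset world mm [1.5 0.1 0. ] in tool [-1.   1.1  0. ] lid at [0.402  0.3576 0.02  ]
23.4 [0.4002 0.357  0.2006] 1.003 [ 0.5  0.5 -0.2] [-0.721  0.693 -0.   ]
.4005,.357,.021 [-0.02  0.02 17.96]
```

Call:
{"op": "jog_arm", "data": {
  "moves": [
    {"fingers": -1, "xyz": [0, 0, 6], "angular": [0, 0, 0]},
    {"fingers": -1, "xyz": [0, 0, 12], "angular": [0, 0, 0]},
    {"fingers": -1, "xyz": [0, 0, 15], "angular": [0, 0, 0]},
    {"fingers": -1, "xyz": [0, 0, 17], "angular": [0, 0, 0]},
    {"fingers": -1, "xyz": [0, 0, 17.8], "angular": [0, 0, 0]},
    {"fingers": -1, "xyz": [0, 0, 17.8], "angular": [0, 0, 0]},
    {"fingers": -0.55, "xyz": [0, 0, 17.8], "angular": [0, 0, 0]},
    {"fingers": -0.45, "xyz": [0, 0, 17.8], "angular": [0, 0, 0]},
    {"fingers": 1, "xyz": [0, 0, 17.8], "angular": [0, 0, 0]},
    {"fingers": 1, "xyz": [0, 0, 17.8], "angular": [0, 0, 0]},
    {"fingers": 1, "xyz": [0, 0, 17.8], "angular": [0, 0, 0]},
    {"fingers": 1, "xyz": [0, 0, 17.8], "angular": [0, 0, 0]}
  ]
}}

```text
clock: 24.9
position: [0.4009, 0.3568, 0.0231]
ee_rot: [1.177, 2.912, 0.001]
force: [-0.1, -0.5, 6.0]
width: 0.734
```

```bash
python3 go.py .48,.02,.22 .526,-.195,.185; python3 -c "
from h import *
print(arm.observe()['joints'].round(2))"
```

```text
24.9 [0.4009 0.3568 0.0231] 0.734 [-0.1 -0.5  6. ] [-0.719  0.695 -0.   ]
.48,.02,.22 [-29.09 -18.72 -19.7 ]
.526,-.195,.185 [-47.33 -30.99 -16.2 ]
[-0.37  0.68 -0.65  1.96  0.62  0.71 -0.59]
```

Call:
{"op": "jog_arm", "data": {
  "moves": [
    {"fingers": 1, "xyz": [0, 0, -1], "angular": [0, 0, 0]},
    {"fingers": 1, "xyz": [0, 0, -4], "angular": [0, 0, 0]},
    {"fingers": 1, "xyz": [0, 0, -10], "angular": [0, 0, 0]},
    {"fingers": 1, "xyz": [0, 0, -16], "angular": [0, 0, 0]},
    {"fingers": 1, "xyz": [0, 0, -20], "angular": [0, 0, 0]},
    {"fingers": 1, "xyz": [-47.3, -31, -20], "angular": [0, 0, 0]},
    {"fingers": 1, "xyz": [-47.3, -31, -20], "angular": [0, 0, 0]},
    {"fingers": 1, "xyz": [-47.3, -31, -20], "angular": [0, 0, 0]},
    {"fingers": 1, "xyz": [-47.3, -31, -20], "angular": [0, 0, 0]},
    {"fingers": 1, "xyz": [-47.3, -31, -20], "angular": [0, 0, 0]},
    {"fingers": 1, "xyz": [-47.3, -31, -20], "angular": [0, 0, 0]},
    {"fingers": 1, "xyz": [-47.3, -31, -20], "angular": [0, 0, 0]}
  ]
}}

```text
clock: 26.4
position: [0.4973, -0.072, 0.2232]
ee_rot: [1.176, 2.912, 0.0]
force: [1.0, 0.4, 0.4]
width: 0.737
```

```bash
python3 go.py .526,-.195,.185
```

```text
26.4 [ 0.4973 -0.072   0.2232] 0.737 [1.  0.4 0.4] [-0.72   0.694 -0.001]
.526,-.195,.185 [-10.6   -6.86   3.83]
```

Call:
{"op": "jog_arm", "data": {
  "moves": [
    {"fingers": 1, "xyz": [-10.4, -6.7, 0], "angular": [0, 0, 0]},
    {"fingers": 1, "xyz": [-10.4, -6.7, 0], "angular": [0, 0, 0]},
    {"fingers": 1, "xyz": [-10.4, -6.7, 3.8], "angular": [0, 0, 0]},
    {"fingers": 1, "xyz": [-10.4, -6.7, 3.8], "angular": [0, 0, 0]},
    {"fingers": 1, "xyz": [-10.4, -6.7, 3.8], "angular": [0, 0, 0]},
    {"fingers": 1, "xyz": [-10.4, -6.7, 3.8], "angular": [0, 0, 0]}
  ]
}}

```text
clock: 27.15
position: [0.5264, -0.1896, 0.1862]
ee_rot: [1.174, 2.912, 0.0]
force: [-0.3, 0.1, -0.6]
width: 0.735
```

```bash
python3 go.py .527,-.1926,.133; python3 - <<'E'
from lid import *
a=np.ascontiguousarray(imaging.get_image('side')[:,:,::-1]); cv2.imwrite('pics/s9.png',a)
lid(a,.034,.024,.003)
cv2.imwrite('pics/v9.png',np.hstack([cv2.resize(a[70:190,245:365],None,fx=4,fy=4),cv2.resize(a[165:285,150:270],None,fx=4,fy=4)]))
print(circ('side',a,(.527,-.1926),.12,.0293,lo=.88,hi=1.12,iters=4))
E
```

```text
27.15 [ 0.5264 -0.1896  0.1862] 0.735 [-0.3  0.1 -0.6] [-0.721  0.693 -0.002]
.527,-.1926,.133 [-0.24 -0.18  5.32]
mask [291.9 113.1 319.5 133.8] pred [292.4 112.4 320.  133.9] d px [-0.54  0.33] vlen 20.5
lid offset world mm [0.2 1.9 0. ] in tool [ 1.2  1.5 -0. ] lid at [ 0.5264 -0.188   0.183 ]
(array([ 0.5279, -0.1958]), np.float64(0.0314), np.float64(0.0013))
```

View pics/v9.png

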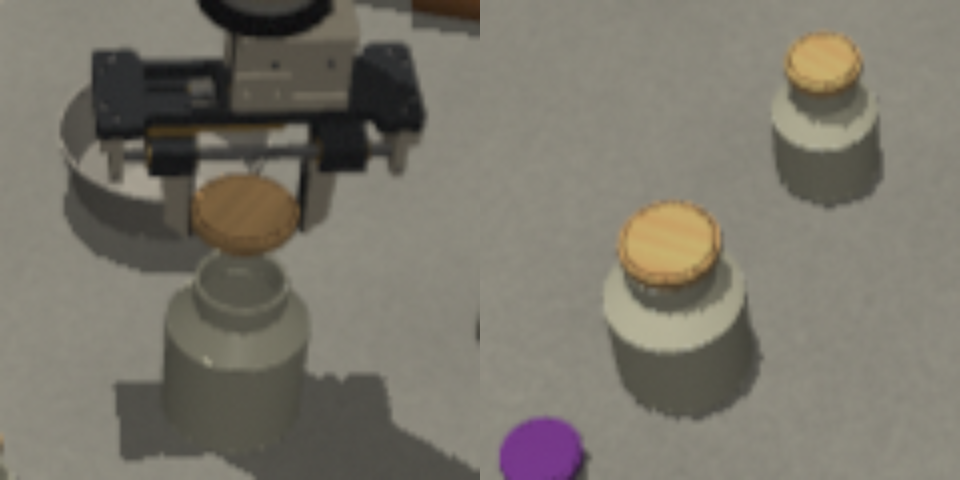

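Call:
{"op": "jog_arm", "data": {
  "moves": [
    {"fingers": 1, "xyz": [-0.32, -0.27, 2], "angular": [0, 0, 0]},
    {"fingers": 1, "xyz": [-0.32, -0.27, 3.5], "angular": [0, 0, 0]},
    {"fingers": 1, "xyz": [-0.32, -0.27, 4.1], "angular": [0, 0, 0]},
    {"fingers": 1, "xyz": [-0.32, -0.27, 4.5], "angular": [0, 0, 0]},
    {"fingers": 1, "xyz": [-0.32, -0.27, 4.8], "angular": [0, 0, 0]},
    {"fingers": 1, "xyz": [-0.32, -0.27, 5.1], "angular": [0, 0, 0]},
    {"fingers": 1, "xyz": [-0.32, -0.27, 5.1], "angular": [0, 0, 0]}
  ]
}}

```text
clock: 28.08
position: [0.526, -0.1948, 0.1335]
ee_rot: [-1.177, -2.913, 0.0]
force: [1.3, 0.5, -0.7]
width: 0.733
```

```bash
python3 go.py .527,-.1926,.133
```

```text
28.075 [ 0.526  -0.1948  0.1335] 0.733 [ 1.3  0.5 -0.7] [-0.719  0.695  0.   ]
.527,-.1926,.133 [0.08 0.23 0.05]
```

Call:
{"op": "jog_arm", "data": {
  "moves": [
    {"fingers": -0.6, "xyz": [0, 0, 0], "angular": [0, 0, 0]},
    {"fingers": -0.8, "xyz": [0, 0, 0], "angular": [0, 0, 0]},
    {"fingers": -1, "xyz": [0, 0, 0], "angular": [0, 0, 0]},
    {"fingers": -1, "xyz": [0, 0, 0], "angular": [0, 0, 0]},
    {"fingers": -1, "xyz": [0, 0, -3], "angular": [0, 0, 0]},
    {"fingers": -1, "xyz": [0, 0, -8], "angular": [0, 0, 0]},
    {"fingers": -1, "xyz": [0, 0, -14], "angular": [0, 0, 0]},
    {"fingers": -1, "xyz": [8, -6, -16], "angular": [0, 0, 0]},
    {"fingers": -1, "xyz": [8, -6, -16], "angular": [0, 0, 0]},
    {"fingers": -1, "xyz": [8, -6, -16], "angular": [0, 0, 0]},
    {"fingers": -1, "xyz": [8, -6, -16], "angular": [0, 0, 0]},
    {"fingers": -1, "xyz": [8, -6, -16], "angular": [0, 0, 0]}
  ]
}}

```text
clock: 29.58
position: [0.4276, -0.1823, 0.2933]
ee_rot: [-1.176, -2.913, -0.001]
force: [0.5, -0.1, -0.0]
width: 1.0
```

```bash
python3 - <<'E'
from lid import *
a=np.ascontiguousarray(imaging.get_image('side')[:,:,::-1]); cv2.imwrite('pics/s10.png',a)
b=imaging.get_image('top')[:,:,::-1]
for j,r in(((.527,-.1926,.13),.034),((.5245,.1843,.116),.029),((.571,.0195,.102),.024),((.4243,-.3839,.088),.019)): lid(a,r,r-.01,0,jar=j)
C=[(304,146),(198,230),(236,185),(376,140)]
cv2.imwrite('pics/v10.png',np.vstack([np.hstack([cv2.resize(a[v-24:v+24,u-24:u+24],None,fx=4,fy=4,interpolation=cv2.INTER_CUBIC) for u,v in C]),cv2.resize(b,None,fx=1.5,fy=.9*1.5)[:,:768]]))
E
python3 go.py
```

```text
mask [292.1 127.5 318.6 148.2] pred [291.9 127.6 318.6 148.6] d px [ 0.09 -0.28] vlen 20.6
lid offset world mm [ 0.5 -1.   0. ] in tool [-1.  -0.3 -0. ] lid at [ 0.5275 -0.1936  0.13  ]
mask [183.8 214.6 209.8 237.2] pred [182.9 215.3 209.4 238.9] d px [ 0.59 -1.14] vlen 22.6
lid offset world mm [ 1.4 -3.   0. ] in tool [-3.1 -1.2 -0. ] lid at [0.5259 0.1813 0.116 ]
mask [225.6 172.4 245.1 189.1] pred [224.9 172.2 244.7 189.4] d px [ 0.57 -0.04] vlen 16.8
lid offset world mm [-0.9 -1.1  0. ] in tool [-0.1 -1.4 -0. ] lid at [0.5701 0.0184 0.102 ]
mask [371.5 126.4 385.4 137.9] pred [370.8 126.2 385.5 138.6] d px [ 0.26 -0.27] vlen 11.5
lid offset world mm [ 0.1 -1.4 -0. ] in tool [-1.  -0.9 -0. ] lid at [ 0.4244 -0.3853  0.088 ]
29.675 [ 0.4274 -0.1821  0.2932] 0.994 [0.2 0.  0.4] [-0.72   0.694  0.001]
```

View pics/v10.png

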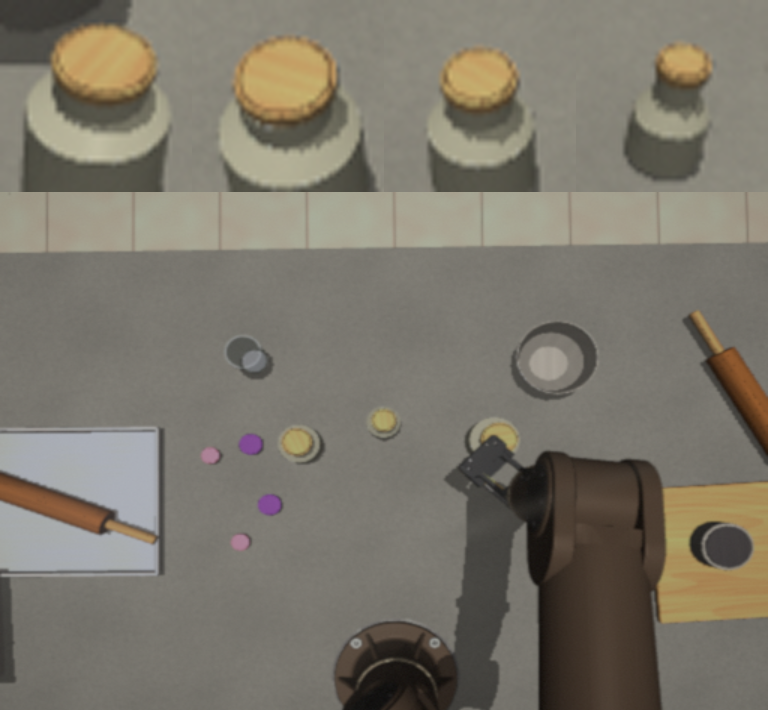

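```bash
python3 - <<'E'
from lid import *
a=cv2.imread('pics/s10.png')
o=[]
for (x,y,z),r,(cx,cy) in(((.5245,.1843,.116),.029,(.5262,.1815)),((.571,.0195,.102),.024,(.5701,.0184))):
    u,v=proj('side',(x,y,z)).astype(int); w=cv2.resize(a[v-20:v+24,u-22:u+22],None,fx=9,fy=9,interpolation=cv2.INTER_CUBIC); w2=w.copy()
    for zz,c in((z,(0,0,255)),(z-.01,(255,0,0))):
        for t in np.linspace(0,6.28,60):
            p=proj('side',(cx+r*np.cos(t),cy+r*np.sin(t),zz)); cv2.circle(w2,tuple(int(q) for q in (p-[u-22,v-20]+.5)*9),1,c,-1)
    o.append(w2)
cv2.imwrite('pics/v11.png',np.hstack(o))
E
```

```text
(no output)
```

View pics/v11.png

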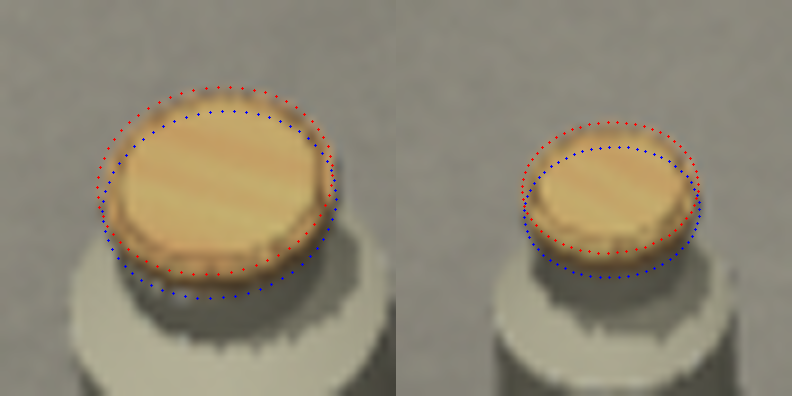

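Discs l and m match the drawn level circles at seated height, and the side-view fits for xl and s match theirs. The arm is clear, so I hand in.

```bash
python3 -c "
from h import *
print(job.sign_off())"
```

```text
the job is handed in; nothing more can be done
None
```

I put all four wooden lids on their jars, smallest first, and handed the job in at about 30 s on the robot's clock. No verdict is reported back.

- **Placing:** before each lowering I compared the held lid with its jar rim in the side view and corrected for the difference. All four plugs went in without any noticeable vertical force.
- **Seating:** in the last side view, lids xl, m and s are within about 1.5 mm of centre, at seated height and level. Lid_l reads about 3 mm off centre towards the back of the view, just inside its 3.5 mm clearance and the 8 mm limit. It fits a level disc at seated height, so I left it.
- **Disagreements:** the camera and the arm disagreed sideways by about 1.3 to 2.6 mm, so I went by the camera throughout. The top view's rim fits were spoiled by glare in the jars, so I used only the side view for the jars.
- **Everything else:** in the last top view the jars stand where they were, and I saw no change to the bowl, the glass or the pink and purple look-alikes. I checked these by eye only. The arm is clear of everything, with the gripper open.

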